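# Cam-lock the vial tray into its dock

### The arm

A 7-joint arm with a two-finger parallel gripper is mounted at the origin on a cart in front of the work surface, level with it; the furniture and walls round the work are solid. World frame = base frame: x ahead of the robot, y to its left, z up, the work surface at z = 0. Lengths are in m, angles in rad, forces in N, time in s.
With the tool pointing down it reaches from about 0.425 to 0.875 m from the base axis. Payload 9.9 kg.
Tool frame: the origin (TCP) lies at the very end of the fingers, on their centre line; the grasp point (between the pads) lies 19 mm behind it (bot.tcp_to_grasp is the z of the grasp point in the tool frame, in m); z points along the fingers, y is the line along which they close (so a half turn about z gives the same grasp; the last joint's range is limited). The gripper opens to 85 mm and grips with 20 to 120 N. Pads are 22 mm wide; open, the fingers measure 114 mm over their backs; the gripper's body (76 mm by 85 mm) begins 54 mm behind the grasp point. The pads swing forward as they close: fully open they stand 13 mm farther back than shut.
Start: joints at [-1.214, 0.576, 0.025, 1.437, -0.015, 1.129, -0.057], TCP at [0.288, 0.61, 0.231] pointing down, gripper open.
Joint ranges: [-2.76, 2.76], [-0.34, 2.15], [-1.52, 1.57], [0.19, 2.46], [-1.09, 4.23], [0.17, 1.99], [-2.82, 2.82]. Speed limits (rad/s): [2.22, 2.22, 3.01, 3.01, 3.14, 3.14, 3.14].

### API

Orientations are given as a unit quaternion [x, y, z, w].
In Python, from workcell import bot, vision, order gives the robot as it stands.
- The arm moves only by the tool apply_moves, never from a script. Its argument "increments" is a list of rows, each a list of 3 entries, a list of its own where there are three numbers: the finger opening in cm, from 0 to 8.54, then the shift along the tool's x, y, z in cm, then the turn about the tool's z in rad. A call has 1 to 12 rows; each row shifts and turns the commanded pose from where the row before left it, along the tool's axes as they then stand; what a row does not reach is not made up. A row lasts 1/10 s, in which the tool goes at most 50 mm and 8.59 degrees, less where a joint would pass 70% of its speed; a pose out of reach is approached as far as the arm can. A call is refused whole if a number of a shift passes 5 or a number of a turn 0.15, either way. A call with a gripper value outside its range is refused whole. The fingers move at their own pace and stop on an object; "newtons" is the grip in N (left out, the last holds). Time passes only in rows, so rows that do not move let the fingers close. It gives the time, the measured TCP pose, the force, the opening and the grip force at its end, in the units of the state.
- bot.state(): the state, without advancing time (a new reading comes with each control period).
- vision.snapshot(name): name is "scene" or "top" or "wrist"; returns a dict with "color" (384x512x3 uint8, red, green, blue), "mtx" (3x3 intrinsics, pixels), "cam_to_world" (4x4, takes a point from camera to world coordinates). Camera axes: x right, y up, looking along -z (the intrinsics and any distortion apply to the point x, -y, -z); pixel columns grow to the right and rows downward; lengths in m; the calibration is good to about 2 mm. A picture is of the moment at which its call begins. There is no depth.
- order.finish_job(): hands the job in; it is judged then, once.
The state is a dict: "time_s": time; "qpos": joint angles; "joint_vel": joint speeds; "effort": joint torques, N m; "tcp_pos": TCP position; "orientation": TCP orientation; "force": force on the tool from outside, world axes, zero at the start; "wrist_torque": the same for the moment, N m; "width": opening from 0.0 (shut) to 1.0 (fully open); "gripper_force": force on a finger pad.
Only numpy, scipy, OpenCV 4.12 (cv2) and the standard library are available. Lean on these libraries where they do the work, as an engineer would, in place of code of your own. Each camera call takes 0.05 s, during which the arm holds its last target. There are 200 camera calls.

### The job

Two docks stand on the bench and one of them holds a tray with two white jars, standing off from its stop. Lock that tray in: swing the cam crank of its dock half a turn, counterclockwise seen from above, until it stops, so that the hook draws the tray's bolt in and the tray sits tight against the stop. Leave the crank of the empty dock as it is, and let go at the end.

Things in the scene. Friction and masses are not known exactly. Their poses are not given: they have to be found in the camera images.
- dock: Fixed dock holding the tray: white plate 220 x 130 x 6 mm. Origin: on its cam's axis at bench height; x points from cam to tray bay, z up. Stop 30 mm high with rubber bumpers, face at x = 70 mm. Cam: steel disc 48 mm across over a bent-rod hook; its crank arm (top 41 mm above the bench) bears an upright round black knob, 20 mm diameter, 42 to 90 mm above the bench, that spins freely on its pin.
- cam (a joint): Angle of this dock's cam, rad, 0 to 3.14 between hard stops, growing counterclockwise seen from above; starts at 0 to 0.2. In the dock's frame the knob's centre is at (-44 sin q, 44 cos q) mm: it passes the side away from the tray. The hook catches the bolt at 0.5 to 1.0 and has it drawn in from 2.7 on. Light friction, 1 to 5 N at the knob; stays where it is left.
- tray: Loose white tray 60 x 108 x 26 mm with two jars in wells (tops up to 78 mm above the bench). A steel tongue with a headed bolt pin runs from it through the slot of the stop into the hook. Origin: centre of its underside, axes as the dock's. It slides on the dock's plate between guides; its centre is 110 to 114 mm from the cam axis at the start, 100 mm when tight against the stop.
- spare_cam (a joint): Angle, rad, of the cam of the other dock, which is alike but has no tray (only a blister strip lies in its bay). Starts at 0 to 0.2; to be left there.

How it is judged:
At the end, for the whole second after the job is handed in: The cam of the tray's dock is turned past 2.85 rad (within 17 degrees of its closed stop), the tray's centre is within 104 mm of the cam axis along the dock's x (drawn to within 4 mm of the stop), the tray lies flat and at rest, and the empty dock's cam is below 0.4 rad (value of joint cam above 2.85 rad and x of tray in the frame of dock below 0.104 m and angle between tray's own z axis and vertical below 0.1 rad and linear speed of tray below 0.01 m/s and value of joint spare_cam below 0.4 rad); the robot touches nothing.
It fails at once if the crank of the empty dock is turned (value of joint spare_cam above 0.4 rad).
It also fails if it takes over 40 s, if anything falls off the work surface, if the arm or the gripper's body presses on something with over 40 N, if the wrist force passes 120 N, or if a joint passes its speed limit or range.

## Working session

There is one attempt and no reset: what is moved stays moved. The work goes in short steps, Python scripts to look and compute and a tool call to move; the robot and the scene stay as the last step left them, time stands still between calls to the robot, and variables do not carry over. Pictures are saved under pics/ and viewed, at most 10 in all, crops included, and the job is handed in when it is done.

Besides the shell and the picture viewer there is one more tool, called as name([rows], argument=value, ...), one row to a line, values as JSON. apply_moves: Moves the arm, as the interface text tells. Its arguments: {"type":"object","properties":{"increments":{"type":"array","items":{"type":"array"}},"newtons":{"type":"number"}},"required":["increments"]}

```bash
mkdir -p pics; python3 - <<'E'
from workcell import bot, vision
import cv2,pickle
s=bot.state();print(s, bot.tcp_to_grasp)
for n in("top","scene"):
    d=vision.snapshot(n);cv2.imwrite(f"pics/{n}0.png",d["color"][:,:,::-1]);pickle.dump(d,open(f"{n}0.pkl","wb"));print(n,d["mtx"],d["cam_to_world"],[k for k in d])
E
```

```text
{'time_s': 0.0, 'qpos': array([-1.21374915,  0.57649914,  0.02480616,  1.43788859, -0.01499459,
        1.12899463, -0.05650779]), 'joint_vel': array([-0.00172226, -0.00072815,  0.00042284, -0.000439  ,  0.00024935,
       -0.00046899, -0.00057602]), 'effort': array([ 6.85760770e-04, -7.65768814e+01,  2.24964961e+00, -2.85955828e+01,
        1.50272314e-02,  1.28262397e-02,  7.56235727e-05]), 'tcp_pos': array([0.28781395, 0.61007647, 0.23047082]), 'orientation': array([ 2.18613294e-01,  9.75811244e-01, -7.90143170e-04, -1.42712945e-04]), 'force': array([0.00563025, 0.34416565, 0.66988492]), 'wrist_torque': array([ 0.00626876,  0.02075225, -0.0124344 ]), 'gripper_force': 0.0, 'width': 0.9973673957729149} -0.0187
top [[492.42831359   0.         255.07168784]
 [  0.         492.42831359 193.72107477]
 [  0.           0.           1.        ]] [[-0.02694348  0.98095137 -0.1923758   0.43278453]
 [-0.99962473 -0.02548752  0.01003947 -0.04540805]
 [ 0.00494505  0.19257411  0.98126997  0.86268973]
 [ 0.          0.          0.          1.        ]] ['color', 'mtx', 'cam_to_world']
scene [[471.82413841   0.         255.07134544]
 [  0.         471.82413841 195.00644773]
 [  0.           0.           1.        ]] [[-0.68728629  0.38454525 -0.61624874  0.06145719]
 [-0.72635033 -0.35534485  0.58834109  0.44685787]
 [ 0.00726296  0.85197124  0.52353821  0.49083994]
 [ 0.          0.          0.          1.        ]] ['color', 'mtx', 'cam_to_world']
```

View pics/top0.png

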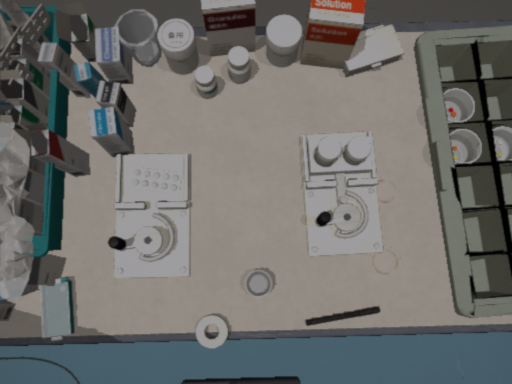

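View pics/scene0.png

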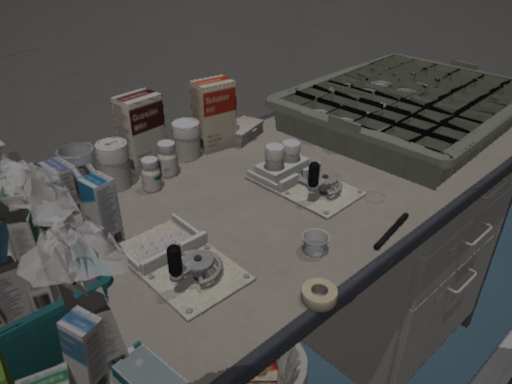

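The top view shows the tray dock on the right (cam near (347,217), knob near (323,219), jars at (330,152) and (358,150)). The empty dock is on the left, with its knob near (117,243). The scene view agrees.

```bash
cat > h.py <<'E'
import numpy as np,cv2,pickle
def ray(d,p):
    M=d["cam_to_world"];K=d["mtx"]
    v=np.array([(p[0]-K[0,2])/K[0,0],-(p[1]-K[1,2])/K[1,1],-1]);return M[:3,3],M[:3,:3]@v
def onz(d,p,z):
    o,v=ray(d,p);return o+v*(z-o[2])/v[2]
def proj(d,P):
    M=d["cam_to_world"];c=M[:3,:3].T@(np.array(P)-M[:3,3]);K=d["mtx"]
    return np.array([K[0,2]+K[0,0]*c[0]/-c[2],K[1,2]-K[1,1]*c[1]/-c[2]])
E
python3 - <<'E'
from h import *
d=pickle.load(open("top0.pkl","rb"))
c=d["color"];x0,y0,x1,y1=290,120,400,265
b=c[y0:y1,x0:x1]
cv2.imwrite("pics/c1.png",cv2.resize(b[:,:,::-1],None,fx=4,fy=4,interpolation=cv2.INTER_CUBIC))
m=(b.max(2)<45).astype(np.uint8)
n,l,s,ce=cv2.connectedComponentsWithStats(m)
for i in range(1,n):
    if s[i,4]>20: print(s[i]+[x0,y0,0,0,0],ce[i]+[x0,y0])
# plate outline
g=(b.min(2)>140).astype(np.uint8)
cs,_=cv2.findContours(g,0,2);k=max(cs,key=cv2.contourArea);bx=cv2.boxPoints(cv2.minAreaRect(k))+[x0,y0];print(bx)
for p in bx:print(onz(d,p,.006))
for p in [(347,217)]:print(onz(d,p,.041))
E
```

```text
[317 212  14  14 133] [323.26315789 218.42857143]
[[303.2182827  176.94678879]
 [376.44612122 171.52251816]
 [382.34515381 251.15962219]
 [309.1173172  256.58389282]]
[ 0.62901845 -0.14094527  0.006     ]
[ 0.63559169 -0.27257578  0.006     ]
[ 0.49345237 -0.27224284  0.006     ]
[ 0.48748627 -0.14468333  0.006     ]
[ 0.54985536 -0.2077181   0.041     ]
```

View pics/c1.png

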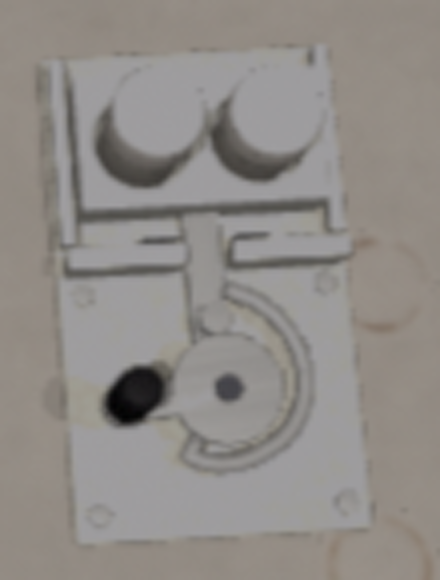

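The crop puts the cam axis at about (347.5,217) and the knob mid-height at about (323,218). The plate's lower corners are (309.5,256) and (382.5,251), so the dock x axis is roughly world +x. Next I refine this with the scene view.

```bash
cat >> h.py <<'E'
def tri(pairs):
    A=np.zeros((3,3));b=np.zeros(3)
    for d,p in pairs:
        o,v=ray(d,p);v=v/np.linalg.norm(v);Q=np.eye(3)-np.outer(v,v);A+=Q;b+=Q@o
    return np.linalg.solve(A,b)
E
python3 - <<'E'
from h import *
d=pickle.load(open("top0.pkl","rb"));e=pickle.load(open("scene0.pkl","rb"))
m=(e["color"].max(2)<45).astype(np.uint8);m[:150]=0;m[:,:300]=0;m[200:]=0;m[:,330:]=0
n,l,s,ce=cv2.connectedComponentsWithStats(m)
for i in range(1,n):
    if s[i,4]>20:
        print(s[i],ce[i]);print("knob",tri([(d,(323.3,218.4)),(e,ce[i])]))
print("knob66",onz(d,(323.3,218.4),.066))
for p in [(310.8,193.5),(371.5,190.5),(315,249),(376.7,245.2)]:print("screw",onz(d,p,.006))
a=onz(d,(347.5,217),.042);print("cam",a,proj(e,a))
cv2.imwrite("pics/c2.png",cv2.resize(e["color"][120:225,235:375,::-1],None,fx=5,fy=5,interpolation=cv2.INTER_CUBIC))
E
```

```text
[308 162  11  25 229] [313.2139738 174.1441048]
knob [ 0.54520967 -0.16441961  0.06331668]
knob66 [ 0.54500293 -0.16388937  0.066     ]
screw [ 0.59856821 -0.1530192   0.006     ]
screw [ 0.60119381 -0.2611946   0.006     ]
screw [ 0.50028928 -0.15552553  0.006     ]
screw [ 0.50402364 -0.26320721  0.006     ]
cam [ 0.54969078 -0.20836327  0.042     ] [325.28225632 175.45516779]
```

View pics/c2.png

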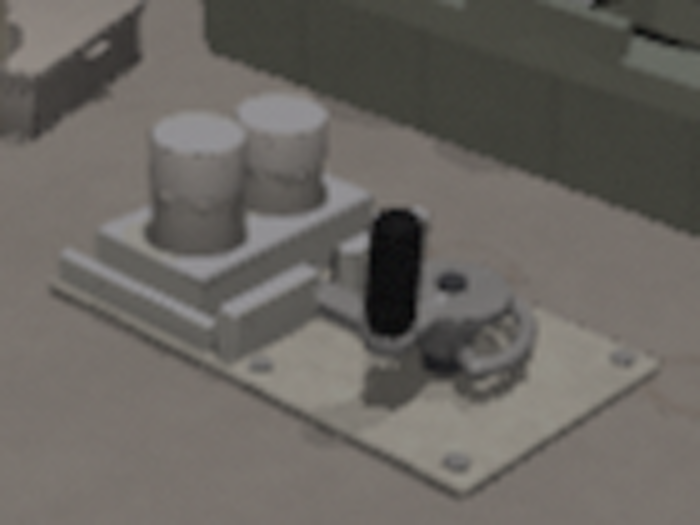

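```bash
cat >> h.py <<'E'
def rows(p,yaw,way,g):
    """p,yaw: start pose (yaw = world angle of tool y); way: list of (pos,yaw); rounded rows, tool z down"""
    p=np.array(p,float);out=[]
    for P,Y in way:
        ty=np.array([np.cos(yaw),np.sin(yaw),0]);tz=np.array([0,0,-1.]);tx=np.cross(ty,tz)
        v=np.array(P)-p;s=np.round([v@tx*100,v@ty*100,v@tz*100],2);t=round(yaw-Y,3)
        p=p+(s[0]*tx+s[1]*ty+s[2]*tz)/100;yaw-=t
        out.append([g,[float(x) for x in s],t])
    return out,p,yaw
def pose(s):
    from scipy.spatial.transform import Rotation as R
    M=R.from_quat(s["orientation"]).as_matrix();return s["tcp_pos"],np.arctan2(M[1,1],M[0,1]),M
E
python3 - <<'E'
from h import *
from workcell import bot
p,y,M=pose(bot.state());print(p,y,M.round(3))
T=np.array([.545,-.164,.16]);N=27
way=[(p+(T-p)*min(1,k/25) if 0 else np.r_[(p+(T-p)*k/N)[:2],.235 if k<22 else .235-.015*(k-22)],y+(-2.6-y)*k/N) for k in range(1,N+1)]
o,pe,ye=rows(p,y,way,5.0);print(pe,ye)
for r in o:print(r)
E
```

```text
[0.28782049 0.61010103 0.23052776] 1.1300301461456252 [[-0.904  0.427 -0.001]
 [ 0.427  0.904 -0.001]
 [-0.    -0.002 -1.   ]]
[ 0.5450195  -0.16397724  0.16002776] -2.5999698538543745
[5.0, [-2.08, -2.19, -0.45], np.float64(0.138)]
[5.0, [-2.37, -1.88, 0.0], np.float64(0.138)]
[5.0, [-2.6, -1.53, 0.0], np.float64(0.138)]
[5.0, [-2.79, -1.16, 0.0], np.float64(0.139)]
[5.0, [-2.92, -0.77, 0.0], np.float64(0.138)]
[5.0, [-3.0, -0.36, 0.0], np.float64(0.138)]
[5.0, [-3.02, 0.06, 0.0], np.float64(0.138)]
[5.0, [-2.99, 0.48, 0.0], np.float64(0.138)]
[5.0, [-2.89, 0.88, 0.0], np.float64(0.138)]
[5.0, [-2.74, 1.27, 0.0], np.float64(0.138)]
[5.0, [-2.54, 1.63, 0.0], np.float64(0.139)]
[5.0, [-2.29, 1.97, 0.0], np.float64(0.138)]
[5.0, [-1.99, 2.27, 0.0], np.float64(0.138)]
[5.0, [-1.67, 2.52, 0.0], np.float64(0.138)]
[5.0, [-1.3, 2.73, 0.0], np.float64(0.138)]
[5.0, [-0.92, 2.87, 0.0], np.float64(0.138)]
[5.0, [-0.51, 2.98, 0.0], np.float64(0.139)]
[5.0, [-0.09, 3.02, 0.0], np.float64(0.138)]
[5.0, [0.32, 3.01, 0.0], np.float64(0.138)]
[5.0, [0.73, 2.93, 0.0], np.float64(0.138)]
[5.0, [1.13, 2.8, 0.0], np.float64(0.138)]
[5.0, [1.5, 2.62, 0.0], np.float64(0.138)]
[5.0, [1.85, 2.39, 1.5], np.float64(0.138)]
[5.0, [2.16, 2.11, 1.5], np.float64(0.139)]
[5.0, [2.44, 1.79, 1.5], np.float64(0.138)]
[5.0, [2.65, 1.44, 1.5], np.float64(0.138)]
[5.0, [2.83, 1.06, 1.5], np.float64(0.138)]
```

apply_moves([
  [5,[-2.1,-2.2,-0.45],0.138],
  [5,[-2.4,-1.9,0],0.138],
  [5,[-2.6,-1.5,0],0.138],
  [5,[-2.8,-1.2,0],0.138],
  [5,[-2.9,-0.8,0],0.138],
  [5,[-3,-0.4,0],0.138],
  [5,[-3,0.1,0],0.138],
  [5,[-3,0.5,0],0.138],
  [5,[-2.9,0.9,0],0.138],
])

```text
time_s: 1.0
tcp_pos: [0.3742, 0.3505, 0.2356]
orientation: [0.747, 0.664, -0.0, -0.0]
force: [-0.1, 0.4, 0.6]
width: 0.586
gripper_force: 0.0
```

```bash
python3 - <<'E'
from h import *
from workcell import bot
s=bot.state();p,y,M=pose(s);print(s["qpos"],p,y,s["force"])
p0=np.array([.2878,.6101,.2305]);T=np.array([.545,-.164,.16]);print("plan",p0+(T-p0)/3,1.13-3.73/3)
E
```

```text
[-1.12144653  0.35150132  0.38398331  1.86277134 -0.1585074   0.95745649
 -0.78471414] [0.37419892 0.35049644 0.23562606] -0.11764138211326675 [-0.11855533  0.35624793  0.63307488]
plan [0.37353333 0.35206667 0.207     ] -0.11333333333333351
```

apply_moves([
  [5,[-2.7,1.3,0],0.138],
  [5,[-2.5,1.6,0],0.138],
  [5,[-2.3,2,0],0.138],
  [5,[-2,2.3,0],0.138],
  [5,[-1.7,2.5,0],0.138],
  [5,[-1.3,2.7,0],0.138],
  [5,[-0.9,2.9,0],0.138],
  [5,[-0.5,3,0],0.138],
  [5,[-0.1,3,0],0.138],
  [5,[0.3,3,0],0.138],
])

```text
time_s: 2.0
tcp_pos: [0.4702, 0.0647, 0.2357]
orientation: [0.999, 0.037, -0.0, -0.0]
force: [0.1, 0.2, -0.3]
width: 0.585
gripper_force: 0.0
```

apply_moves([
  [5,[0.7,2.9,0],0.138],
  [5,[1.1,2.8,0],0.138],
  [5,[1.5,2.6,0],0.138],
  [5,[1.8,2.4,1.5],0.138],
  [5,[2.2,2.1,1.5],0.138],
  [5,[2.4,1.8,1.5],0.138],
  [5,[2.6,1.4,1.5],0.138],
  [5,[2.8,1.1,1.5],0.138],
])

```text
time_s: 2.8
tcp_pos: [0.5457, -0.1629, 0.1598]
orientation: [0.87, -0.493, -0.0, -0.0]
force: [0.3, 0.0, -0.1]
width: 0.587
gripper_force: 0.0
```

```bash
python3 - <<'E'
from h import *
from workcell import bot
s=bot.state();p,y,M=pose(s);print(s["qpos"],p,y,M.round(3),s["force"])
o,pe,ye=rows(p,y,[((.545,-.164,.12),-2.6),((.545,-.164,.09),-2.6),((.545,-.164,.055),-2.6)],5);print(o)
E
```

```text
[-0.35336228  0.68520153  0.95590169  1.83406693 -0.66965583  0.98420672
 -1.70978776] [ 0.5456925  -0.16292958  0.15979525] -2.6011323412072684 [[ 0.515 -0.857 -0.   ]
 [-0.857 -0.515  0.   ]
 [-0.001  0.    -1.   ]] [ 0.30064408  0.03456025 -0.11518975]
[[5, [0.06, 0.11, 3.98], np.float64(-0.001)], [5, [-0.0, 0.0, 3.0], np.float64(-0.0)], [5, [-0.0, 0.0, 3.5], np.float64(-0.0)]]
```

apply_moves([
  [5,[0.06,0.1,1.5],0.15],
  [5,[0,0,2.5],0.15],
  [5,[0,0,3],0],
  [5,[0,0,2.5],0],
  [5,[0,0,1],0],
  [5,[0,0,0],0],
])

```text
time_s: 3.4
tcp_pos: [0.5442, -0.1628, 0.0548]
orientation: [0.788, -0.615, -0.001, 0.0]
force: [0.5, 0.9, 0.5]
width: 0.584
gripper_force: 0.0
```

apply_moves([
  [1.5,[0,0,0],0],
  [1.5,[0,0,0],0],
  [1.5,[0,0,0],0],
  [1.5,[0,0,0],0],
  [1.5,[0,0,0],0],
  [1.5,[0,0,0],0],
], newtons=40)

```text
time_s: 4.0
tcp_pos: [0.5455, -0.1635, 0.0571]
orientation: [0.788, -0.615, 0.001, -0.0]
force: [-0.5, 1.1, 7.7]
width: 0.218
gripper_force: 39.2
```

```bash
python3 - <<'E'
from h import *
from workcell import bot,vision
s=bot.state();p,y,M=pose(s);print(s["qpos"],p,y,s["force"],s["width"],s["gripper_force"])
d=vision.snapshot("scene");cv2.imwrite("pics/g.png",d["color"][:,:,::-1])
C=np.array([.5497,-.2083]);N=30
r=p[:2]-C;print("r",np.hypot(*r))
a0=np.arctan2(r[1],r[0]);a1=np.pi/2+.028+np.pi-.0
way=[]
for k in range(1,N+1):
    a=a0+(a1-a0)*k/N;way.append((np.r_[C+.044*np.array([np.cos(a),np.sin(a)]),p[2]],y+(0.05-y)*k/N))
o,pe,ye=rows(p,y,way,1.5);print(a0,a1,pe,ye)
for q in o:print(q[1],float(q[2]))
E
```

```text
[-0.30740014  0.8321052   0.89516463  1.93030988 -0.89181994  0.83572607
 -1.81276619] [ 0.54547812 -0.16350645  0.0571049 ] -2.8960901496340807 [-0.54290068  1.10921359  7.66977521] 0.21787260994835445 39.16272381932231
r 0.044992071404002944
1.664770683304068 4.74038898038469 [ 0.55088333 -0.25225831  0.0571049 ] 0.04990985036591922
[0.05, 0.46, 0.0] -0.098
[-0.04, 0.45, 0.0] -0.098
[-0.04, 0.45, 0.0] -0.099
[-0.04, 0.45, 0.0] -0.098
[-0.04, 0.45, 0.0] -0.098
[-0.03, 0.45, 0.0] -0.098
[-0.04, 0.45, 0.0] -0.098
[-0.03, 0.45, 0.0] -0.099
[-0.03, 0.45, 0.0] -0.098
[-0.03, 0.45, 0.0] -0.098
[-0.02, 0.45, 0.0] -0.098
[-0.03, 0.45, 0.0] -0.098
[-0.02, 0.45, 0.0] -0.099
[-0.02, 0.45, 0.0] -0.098
[-0.02, 0.45, 0.0] -0.098
[-0.01, 0.45, 0.0] -0.098
[-0.02, 0.45, 0.0] -0.098
[-0.01, 0.45, 0.0] -0.099
[-0.01, 0.46, 0.0] -0.098
[-0.01, 0.45, 0.0] -0.098
[-0.0, 0.45, 0.0] -0.098
[-0.01, 0.45, 0.0] -0.098
[0.0, 0.45, 0.0] -0.099
[0.0, 0.45, 0.0] -0.098
[0.0, 0.45, 0.0] -0.098
[0.01, 0.45, 0.0] -0.098
[0.0, 0.45, 0.0] -0.098
[0.01, 0.45, 0.0] -0.099
[0.01, 0.45, 0.0] -0.098
[0.01, 0.45, 0.0] -0.098
```

View pics/g.png

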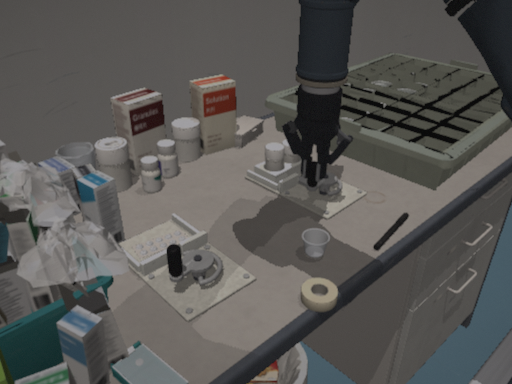

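The gripper holds the knob: the view shows the fingers closed around it near (316,178), and the opening is about 19 mm. Next I sweep the arc.

apply_moves([
  [1.5,[0,0.45,-0.2],-0.098],
  [1.5,[-0.04,0.45,0],-0.098],
  [1.5,[-0.04,0.45,0],-0.098],
  [1.5,[-0.04,0.45,0],-0.098],
  [1.5,[-0.04,0.45,0],-0.098],
  [1.5,[-0.03,0.45,0],-0.098],
  [1.5,[-0.03,0.45,0],-0.098],
  [1.5,[-0.03,0.45,0],-0.098],
])

```text
time_s: 4.85
tcp_pos: [0.5147, -0.1804, 0.0575]
orientation: [0.964, -0.265, 0.0, 0.0]
force: [3.8, -0.8, -14.4]
width: 0.219
gripper_force: 41.1
```

```bash
cat > n.py <<'E'
from h import *
from workcell import bot
s=bot.state();p,y,M=pose(s);print(s["qpos"].round(2),p,y,s["force"],s["width"],s["gripper_force"])
C=np.array([.5497,-.2083]);r=p[:2]-C;a=np.arctan2(r[1],r[0])%(2*np.pi);print("r",np.hypot(*r),"q",a-np.pi/2-.028)
E
python3 n.py
```

```text
[-0.17  0.72  0.68  1.99 -0.71  0.68 -1.15] [ 0.51468263 -0.18035128  0.05749595] -2.1072954942460345 [  3.83002488  -0.79124643 -14.39442178] 0.21895529910311426 41.123704550482216
r 0.04480342989727839 q 0.8691913417328818
```

apply_moves([
  [1.5,[-0.03,0.45,0.12],-0.098],
  [1.5,[-0.03,0.45,0],-0.098],
  [1.5,[-0.03,0.45,0],-0.098],
  [1.5,[-0.03,0.45,0],-0.098],
  [1.5,[-0.02,0.45,0],-0.098],
  [1.5,[-0.02,0.45,0],-0.098],
  [1.5,[-0.02,0.45,0],-0.098],
  [1.5,[-0.02,0.45,0],-0.098],
  [1.5,[-0.02,0.45,0],-0.098],
  [1.5,[-0.01,0.45,0],-0.098],
  [1.5,[-0.01,0.45,0],-0.098],
])

```text
time_s: 5.95
tcp_pos: [0.5077, -0.2181, 0.0569]
orientation: [0.963, 0.27, -0.001, -0.007]
force: [-9.4, 27.0, 23.0]
width: 0.218
gripper_force: 45.4
```

```bash
python3 n.py
```

```text
[ 0.1   0.65  0.35  1.95 -0.39  0.62 -0.31] [ 0.50771432 -0.21808279  0.05688137] -1.0243694511184267 [-9.35876265 26.96900307 22.9765414 ] 0.21817324564555443 45.44484115205705
r 0.043110323674983804 q 1.7717149862375146
```

```bash
python3 - <<'E'
from h import *
from workcell import vision
d=vision.snapshot("scene");a=cv2.resize(d["color"][100:230,230:390,::-1],None,fx=3,fy=3,interpolation=cv2.INTER_CUBIC)
d=vision.snapshot("wrist");b=d["color"][:,:,::-1];b=cv2.resize(b,(520,390))[:,140:460]
o=np.zeros((390,800,3),np.uint8);o[:,:480]=a;o[:,480:]=b
cv2.imwrite("pics/m.png",o)
E
python3 n.py
```

```text
[ 0.1   0.65  0.36  1.95 -0.39  0.61 -0.31] [ 0.50869662 -0.22141847  0.0570893 ] -1.0266904314665697 [-2.3315907  13.71020933  8.50410059] 0.21960381084105396 43.73635684110923
r 0.04305079704703467 q 1.852441600930748
```

View pics/m.png

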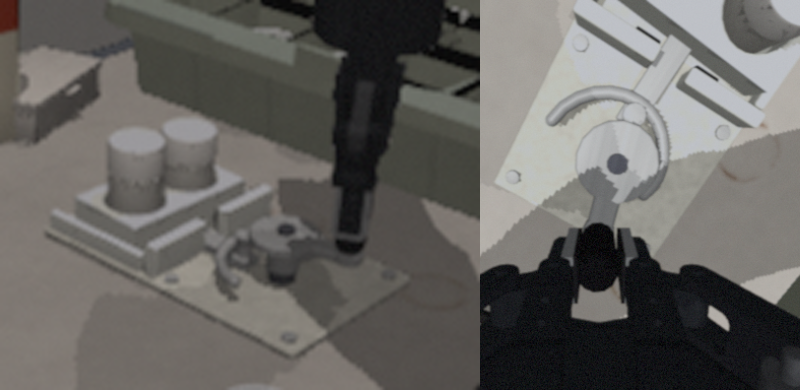

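The picture shows the hook has caught the bolt and the knob is held between the fingers with the crank pointing outward, so nothing is jammed. I continue more slowly.

apply_moves([
  [1.5,[0,0,0],0],
  [1.5,[-0.01,0.3,0],-0.065],
  [1.5,[-0.01,0.3,0],-0.065],
  [1.5,[-0.01,0.3,0],-0.065],
  [1.5,[0,0.3,0],-0.065],
  [1.5,[0,0.3,0],-0.065],
  [1.5,[0,0.3,0],-0.065],
  [1.5,[0,0,0],0],
])

```text
time_s: 6.85
tcp_pos: [0.5187, -0.237, 0.057]
orientation: [0.894, 0.449, -0.001, -0.004]
force: [-5.2, 10.6, 8.3]
width: 0.216
gripper_force: 43.9
```

```bash
python3 n.py
```

```text
[ 0.19  0.65  0.25  1.91 -0.27  0.62 -0.03] [ 0.51872089 -0.23702122  0.05704314] -0.6396726913526527 [-5.15449944 10.6156629   8.25931922] 0.21602449290581244 43.8643498235615
r 0.04224468928036929 q 2.2903920710130268
```

```bash
cat >> n.py <<'E'
N=12;a1=1.5*np.pi+.028+.05
o,pe,ye=rows(p,y,[(np.r_[C+.044*np.array([np.cos(t),np.sin(t)]),p[2]],yy) for t,yy in zip(np.linspace(a,a1,N+1)[1:],np.linspace(y,.05,N+1)[1:])],1.5)
for q in o:print(q[1],float(q[2]))
E
python3 n.py
```

```text
[ 0.19  0.65  0.25  1.91 -0.27  0.62 -0.03] [ 0.51872089 -0.23702122  0.05704314] -0.6396726913526527 [-5.15449944 10.6156629   8.25931922] 0.21602449290581244 43.8643498235615
r 0.04224468928036929 q 2.2903920710130268
[-0.22, 0.29, 0.0] -0.057
[-0.04, 0.33, 0.0] -0.058
[-0.04, 0.33, 0.0] -0.057
[-0.03, 0.33, 0.0] -0.058
[-0.03, 0.33, 0.0] -0.057
[-0.01, 0.33, 0.0] -0.058
[-0.02, 0.33, 0.0] -0.057
[-0.0, 0.33, 0.0] -0.058
[-0.01, 0.33, 0.0] -0.057
[0.01, 0.33, 0.0] -0.058
[0.01, 0.33, 0.0] -0.057
[0.01, 0.33, 0.0] -0.058
```

apply_moves([
  [1.5,[-0.1,0.3,0],-0.057],
  [1.5,[-0.04,0.33,0],-0.057],
  [1.5,[-0.04,0.33,0],-0.057],
  [1.5,[-0.03,0.33,0],-0.057],
  [1.5,[-0.03,0.33,0],-0.057],
  [1.5,[-0.02,0.33,0],-0.057],
  [1.5,[-0.02,0.33,0],-0.057],
  [1.5,[0,0.33,0],-0.057],
  [1.5,[0,0,0],0],
])

```text
time_s: 7.75
tcp_pos: [0.5417, -0.2493, 0.057]
orientation: [0.769, 0.64, 0.001, -0.004]
force: [-2.9, 17.1, 10.0]
width: 0.218
gripper_force: 43.9
```

```bash
python3 n.py
```

```text
[ 0.28  0.67  0.12  1.84 -0.13  0.65  0.29] [ 0.54172886 -0.24927089  0.05697117] -0.18291075573886462 [-2.8787067  17.08280409 10.04692355] 0.21753527899392275 43.88861908529179
r 0.04173910166672839 q 2.9214369757655168
[-0.23, 0.1, 0.0] -0.019
[0.0, 0.1, 0.0] -0.02
[0.01, 0.1, 0.0] -0.019
[-0.0, 0.09, 0.0] -0.02
[-0.0, 0.1, 0.0] -0.019
[-0.0, 0.1, 0.0] -0.019
[0.0, 0.1, 0.0] -0.02
[0.0, 0.1, 0.0] -0.019
[0.01, 0.1, 0.0] -0.02
[-0.0, 0.1, 0.0] -0.019
[0.0, 0.1, 0.0] -0.02
[0.01, 0.1, 0.0] -0.019
```

apply_moves([
  [1.5,[0.1,0.25,0],-0.04],
  [1.5,[0.05,0.25,0],-0.04],
  [1.5,[0,0.2,0],-0.04],
  [1.5,[0,0.2,0],-0.04],
  [1.5,[0,0.2,0],-0.04],
  [1.5,[0,0,0],0],
  [1.5,[0,0,0],0],
])

```text
time_s: 8.45
tcp_pos: [0.5507, -0.2498, 0.0569]
orientation: [0.702, 0.712, -0.0, -0.005]
force: [-11.6, 15.9, 14.7]
width: 0.22
gripper_force: 44.5
```

```bash
python3 n.py|head -2
```

```text
[ 0.31  0.67  0.06  1.81 -0.07  0.67  0.43] [ 0.5507069  -0.24982694  0.05685048] 0.014035761361976977 [-11.64732921  15.89863582  14.71482447] 0.22023749972015175 44.45358787605073
r 0.041539147563177045 q 3.137834806250702
```

apply_moves([
  [3.5,[0.1,-0.1,0],0],
  [3.5,[0,0,0],0],
  [3.5,[0,0,0],0],
  [3.5,[0,0,0],0],
])

```text
time_s: 8.85
tcp_pos: [0.5532, -0.254, 0.0568]
orientation: [0.703, 0.711, -0.0, 0.0]
force: [0.1, 0.9, 0.6]
width: 0.412
gripper_force: 0.0
```

apply_moves([
  [3.5,[0,0,-1],0],
  [3.5,[0,0,-2],0],
  [3.5,[0,0,-3],0],
  [3.5,[0,0,-4],0],
  [3.5,[0,0,-4],0],
  [3.5,[4,0,0],0],
  [3.5,[4,0,0],0],
  [3.5,[4,0,0],0],
  [3.5,[4,0,0],0],
  [3.5,[4,0,0],0],
  [3.5,[0,0,0],0],
])

```text
time_s: 9.95
tcp_pos: [0.5509, -0.0467, 0.1973]
orientation: [0.7, 0.714, 0.001, -0.001]
force: [-0.4, -0.4, -0.4]
width: 0.405
gripper_force: 0.0
```

```bash
python3 - <<'E'
from h import *
from workcell import vision
a=vision.snapshot("top");b=vision.snapshot("scene")
o=np.zeros((580,800,3),np.uint8);o[:,:440]=cv2.resize(a["color"][120:265,290:400],(440,580))
o[:270,440:]=cv2.resize(b["color"][120:225,235:375],(360,270));o[290:560,440:]=cv2.resize(b["color"],(360,270))
cv2.imwrite("pics/e.png",o[:,:,::-1])
E
```

```text
(no output)
```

View pics/e.png

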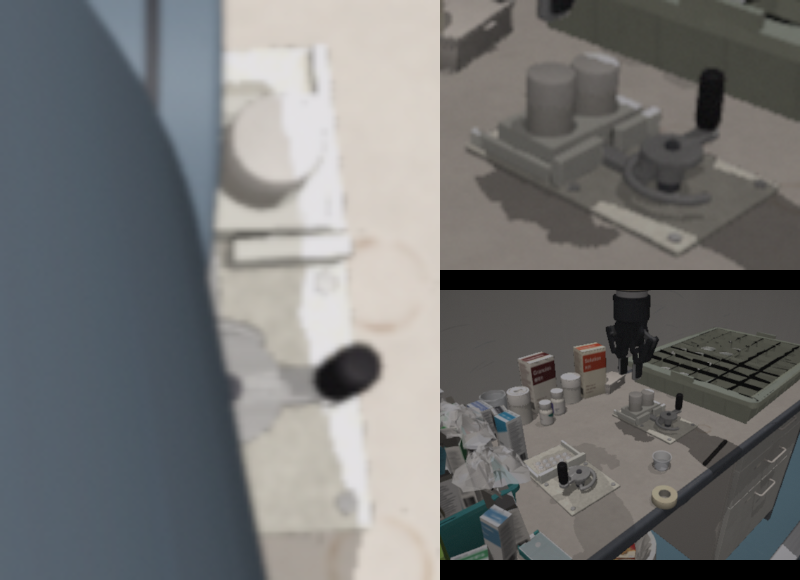

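The crop shows the knob on the far side near (376,213) in top pixels, and the tray against the stop. I check the angle before handing in.

```bash
python3 - <<'E'
from h import *
from workcell import vision,order
a=vision.snapshot("top");c=a["color"];m=(c.max(2)<55).astype(np.uint8);m[:200]=0;m[230:]=0;m[:,:362]=0;m[:,395:]=0
n,l,s,ce=cv2.connectedComponentsWithStats(m);i=1+s[1:,4].argmax();k=onz(a,ce[i],.066)
r=k[:2]-[.5497,-.2083];q=np.arctan2(r[1],r[0])%(2*np.pi)-np.pi/2-.028;print(s[i],k,q)
if q>2.95: print(order.finish_job())
E
```

```text
[369 207  15  13 121] [ 0.55155313 -0.25042625  0.066     ] 3.1575542807771915
the job is handed in; nothing more can be done
None
```

The tray's cam is turned to its closed stop (about 3.14 rad by camera), the tray looks tight against the stop, the empty dock's crank was never touched, and the gripper is released and clear; the job is handed in, but no verdict came back.

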